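Clamp the glued oak tealight block

TASK

The oak tealight block on the clamp's rail has just been glued from two halves. First push in the captive lock screw on the clamp's end jaw and turn it clockwise to its stop, so that it stays in; then pump the clamp's trigger until the moving jaw has closed up on the block and presses it firmly but gently against the end jaw, without crushing it. Work the jaw only through the trigger, do not touch the block or disturb the other things, and finish while still squeezing the trigger so that the block stays clamped.

Things in the scene. Friction and masses are not known exactly. Their poses are not given: they have to be found in the camera images.
- clamp: Caulk-style ratchet clamp fixed on the sideboard. Its aluminium rail (75 x 400 mm, 10 mm thick) runs along its own y axis, y -190 to +210 mm; origin at the rail's underside, z up. On the line x = 0, from -y to +y: fixed grip post, steel trigger (both 200 mm high), moving jaw, block, end jaw, lock screw. Two dark cheeks (37 mm over all, 128 mm high) flank the trigger's foot.
- grip_post (a point): Middle of the fixed black grip post at the height to squeeze (179 mm above the sideboard, 21 mm below its top). The post is 18 mm thick along the clamp's y and 26 mm wide along x.
- trigger_pad (a point): Middle of the steel trigger at the height to squeeze, 60 mm above its pivot; moves with it. An upright lever 10 mm thick along the clamp's y, 24 mm wide along x, on the +y side of the grip post, reaching 24 mm above this point. At this height post and trigger measure 51 mm over their outer faces at rest, 33 mm fully squeezed.
- trigger (a joint): Trigger angle (rad): 0 at rest (spring return, 2 to 3 N), 0.30 fully squeezed to the grip post (18 mm). A full squeeze from a full return moves the jaw 12 mm, in teeth of 6 mm; then let the trigger back almost to 0 to catch the next teeth. A trigger squeezed fully home (0.30) does not press the block: let it back and squeeze again until it stalls short of that, anywhere from 0.02 to 0.28.
- jaw (a joint): Travel of the moving jaw (m), growing towards the end jaw; starts at 0.025 to 0.05; the block is clamped at about 0.080. Letting the trigger go leaves the jaw where it is but takes its pressure off. On the block, the clamping force is about 0.85 times the force on the trigger (15 to 30 N there is right, under 10 N too little); one finger pushing the trigger alone may carry twice the set grip.
- jaw_face (a point): Centre of the moving jaw's pressing face (50 x 50 mm, centre 45 mm above the sideboard), which looks to the clamp's +y.
- end_face (a point): Point on the fixed end jaw's pressing face, 45 mm above the sideboard; the face (64 mm wide, up to 84 mm above the sideboard) looks to the clamp's -y.
- end_jaw: The fixed end jaw with its foot (fixed to the rail; origin as the clamp's).
- block: The glued oak tealight block: 60 mm (x) x 55 mm (y) x 66 mm high, loose on the rail between the jaws a few mm off the end jaw; origin at the middle of its underside. A clamping force over 45 N crushes it; 10 to 25 N is right, less than 5 N is too slack.
- lock_grip (a point): On the lock screw's axis at the height to grip its black bar (69 mm above the sideboard, 5 mm below its top). Bar 10 mm thick, 34 mm long, 34 mm tall over a 34 mm steel disc; at the start it lies along the clamp's y, so pinch it across the clamp's x. The end jaw's 84 mm high plate ends 46 mm from the axis. A steel hood, top 41 mm above the sideboard, stands beside the disc.
- lock_push (a joint): How far the lock screw is pushed down (m): 0 out, 0.008 its stop. A spring pushes it out (3.6 N at 0, 8.4 N at the stop). Until it is pushed in at least 0.0055 its side lug hits the hood after about 0.3 rad of turn; once turned under the hood it stays in at about 0.005 by itself.
- lock (a joint): Turn of the lock screw (rad), clockwise seen from above: 0 at the start, 1.3 at its stop; locked beyond 1.0.
- barrel: Bystander: red ceramic biscuit barrel, 136 mm wide, 186 mm high, origin at its underside.
- mill: Bystander: stainless steel pepper mill, 56 mm wide, 188 mm high.
- tealight: Bystander: empty glass tealight holder, 72 mm wide, 60 mm high.
- tripod_head: Bystander: aluminium camera tripod head with a locking lever, 64 mm wide, 102 mm high.
Things that resemble listed ones, but are neither listed nor needed, are in the scene too. Leave any blue look-alike of the block alone.

How it is judged:
On the way, in this order (a step that is already met when the one before it is completed fails the run):
1. the lock screw is pushed in and turned past 1.0 rad while the jaw is still clear of the block (value of joint lock above 1 rad and value of joint lock_push above 0.003 m and contact force between jaw and block below 0.5 N), for 0.2 s.
2. a squeeze of the trigger by the fingers (value of joint trigger above 0.15 rad and contact force between the fingers and trigger above 1 N), for 0.05 s.
3. the moving jaw presses the block (contact force between jaw and block above 5 N), for 0.3 s.
At the end, for the whole second after the job is handed in: Lock screw turned past 1.0 rad and in by over 3 mm; fingers squeeze the trigger (over 3 N); jaw presses the block with 5 to 45 N, the block the end jaw with over 4 N; block upright (0.1 rad), at rest on the rail; robot touches neither jaw nor block (value of joint lock above 1 rad and value of joint lock_push above 0.003 m and contact force between jaw and block between 5 and 45 N and contact force between end_jaw and block above 4 N and contact force between the fingers and trigger above 3 N and contact force between the arm and jaw below 0.5 N and contact force between the arm and block below 0.5 N and angle between block's own z axis and vertical below 0.1 rad and linear speed of block below 0.01 m/s and z of block in the frame of clamp between 0.006 and 0.015 m); the arm keeps its last pose, push and grip.
It fails at once if the block is crushed (over 45 N from the jaw) (contact force between jaw and block above 45 N).
It fails at once if the robot touches the block (contact force between the arm and block above 2 N).
It fails at once if the robot pushes the moving jaw itself (contact force between the arm and jaw above 2 N).
It fails at once if a bystander is disturbed (moved over 20 mm) (distance of any of barrel, mill, tealight, tripod_head from where it was at the start of the episode above 0.02 m).
It also fails if it takes over 72 s, if anything falls off the work surface, if the arm or the gripper's body presses on something with over 40 N, if the wrist force passes 120 N, or if a joint passes its speed limit or range.

ROBOT

A 6-joint arm with a two-finger parallel gripper is mounted at the origin on the work surface. World frame = base frame: x ahead of the robot, y to its left, z up, the work surface at z = 0. Lengths are in m, angles in rad, forces in N, time in s.
With the tool pointing down it reaches from about 0.35 to 0.975 m from the base axis. Payload 4.9 kg.
Tool frame: the origin (TCP) lies midway between the tips of the shut fingers; the grasp point (between the pads) lies 19 mm behind it; z points along the fingers, y is the line along which they close (so a half turn about z gives the same grasp; the last joint's range is limited). The gripper opens to 85 mm and grips with 20 to 120 N. Pads are 22 mm wide; open, the fingers measure 114 mm over their backs; the gripper's body (76 mm by 85 mm) begins 54 mm behind the grasp point. The pads swing forward as they close: fully open they stand 13 mm farther back than shut.
Start: joints at [1.171, 0.053, 1.613, -0, 1.476, -0.119], TCP at [0.173, 0.601, 0.231] pointing down, gripper open.
Joint ranges: [-3.01, 3.01], [-1.01, 2.22], [0.06, 2.58], [-1.02, 4.17], [0.09, 2.62], [-3.14, 3.14]. Speed limits (rad/s): [2.57, 2.57, 3.14, 3.14, 3.14, 3.14].

INTERFACE

Orientations are given as a rotation vector (axis times angle).
In Python, from station import ctrl, optics, job gives the robot as it stands.
- The arm moves only by the shell command python3 -m jog 'ROWS' [OPENING] [FORCE]. ROWS is JSON, a list of rows, each a list of 2 entries, a list of its own where there are three numbers: the shift along the tool's x, y, z in m, then the turn, a rotation vector about the tool's x, y, z in rad. A call has 1 to 5 rows; each row is the pose to reach, as a shift and turn from the pose commanded when the call began, along the tool's axes at that moment; what a row does not reach only later rows make up. A row lasts 1/10 s, in which the tool goes at most 50 mm and 8.59 degrees, less where a joint would pass 70% of its speed; a pose out of reach is approached as far as the arm can. A call with a gripper value outside its range is refused whole. OPENING is the opening, from 0 (shut) to 1 (fully open), set as the call begins (- or left out, the last holds). The fingers move at their own pace and stop on an object; FORCE is the grip in N (left out, the last holds). Time passes only in rows, so rows that repeat a pose let the fingers close. It gives the time, the measured TCP pose, the force, the opening and the grip force at its end, in the units of the state.
- ctrl.get_obs(): the state, without advancing time (a new reading comes with each control period).
- optics.get_image(name): name is "side" or "top"; returns a dict with "image" (384x512x3 uint8, blue, green, red), "fx", "fy", "cx", "cy" (pixels), "rvec" (rotation vector, rad) and "tvec" (3), from world to camera coordinates, as OpenCV has them. Camera axes: x right, y down, z forward; pixel columns grow to the right and rows downward; lengths in m; the calibration is good to about 2 mm. A picture is of the moment at which its call begins. There is no depth.
- job.finish_job(): hands the job in; it is judged then, once.
The state is a dict: "t": time; "q": joint angles; "dq": joint speeds; "effort": joint torques, N m; "tool_pos": TCP position; "tool_rot": TCP orientation; "contact_force": force on the tool from outside, world axes, zero at the start; "wrist_torque": the same for the moment, N m; "opening": finger opening in m; "grip_force": force on a finger pad.
Only numpy, scipy, OpenCV 4.12 (cv2) and the standard library are available. Lean on these libraries where they do the work, as an engineer would, in place of code of your own. Each camera call takes 0.05 s, during which the arm holds its last target. There are 200 camera calls.

## Working session

There is one attempt and no reset: what is moved stays moved. The work goes in short steps, Python scripts to look and compute and a shell command to move; the robot and the scene stay as the last step left them, time stands still between calls to the robot, and variables do not carry over. Pictures are saved under pics/ and viewed, at most 10 in all, crops included, and the job is handed in when it is done.

```bash
ls; mkdir -p pics; python3 - <<'E'
from station import ctrl, optics
import cv2, numpy as np, pickle
o=ctrl.get_obs(); print({k:np.round(v,3) for k,v in o.items()})
for n in("side","top"):
    d=optics.get_image(n); pickle.dump(d,open(f"pics/{n}0.pkl","wb"))
    print(n,d['fx'],d['cx'],d['cy'],d['rvec'],d['tvec'])
    cv2.imwrite(f"pics/{n}0.png",d['image'])
E
```

```text
pics
{'t': np.float64(0.0), 'q': array([ 1.171,  0.053,  1.614,  0.   ,  1.476, -0.119]), 'dq': array([ 0.   , -0.   ,  0.001, -0.001, -0.   ,  0.   ]), 'effort': array([ 1.0000e-03, -3.9368e+01, -3.7018e+01, -0.0000e+00,  7.0000e-03,
        0.0000e+00]), 'tool_pos': array([0.173, 0.6  , 0.23 ]), 'tool_rot': array([-4.40e-01, -3.11e+00,  3.00e-03]), 'contact_force': array([-0.511,  0.442, -0.654]), 'wrist_torque': array([ 0.011, -0.014,  0.04 ]), 'grip_force': np.float64(0.0), 'opening': np.float64(0.085)}
side 359.36931597061687 250.7964593174314 195.87764066629208 [ 0.68350122 -2.70163095  0.98139039] [0.46660498 0.27156873 0.86521353]
top 457.7366415005101 255.26506938541758 189.57428544662062 [ 2.12663867 -2.16516326  0.15970208] [-0.00559139  0.52765602  1.25856104]
```

View pics/top0.png

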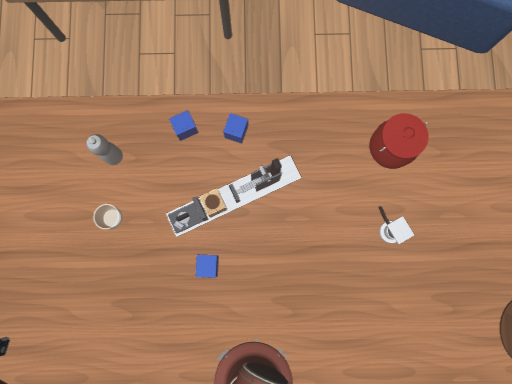

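View pics/side0.png

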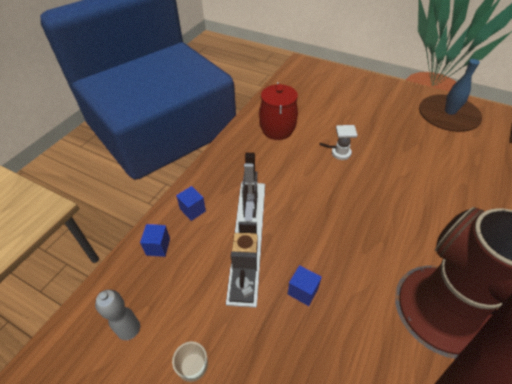

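Top view: the clamp runs from (300,165) to (170,228), with the grip post at about (276,166), the trigger beside it, the oak block at (212,203) and the lock screw at (182,217). Look-alikes are the blue blocks at (183,125), (236,128) and (206,266). The black lever at (384,215) is the tripod head and the steel thing at (103,148) is the mill. I choose the parts on the white rail, and next I check them in a close crop.

```bash
cat > h.py <<'E'
import cv2, numpy as np, pickle
from scipy.spatial.transform import Rotation as R
def ray(d,u,v):
    Rm=cv2.Rodrigues(np.array(d['rvec']))[0]; c=-Rm.T@np.array(d['tvec']).ravel()
    r=Rm.T@np.array([(u-d['cx'])/d['fx'],(v-d['cy'])/d['fy'],1]); return c,r/np.linalg.norm(r)
def onz(d,u,v,z):
    c,r=ray(d,u,v); return c+r*(z-c[2])/r[2]
def proj(d,P):
    return cv2.projectPoints(np.atleast_2d(np.array(P,float)),np.array(d['rvec']),np.array(d['tvec']),np.array([[d['fx'],0,d['cx']],[0,d['fy'],d['cy']],[0,0,1.]]),None)[0][:,0]
E
python3 - <<'E'
from h import *
t=pickle.load(open('pics/top0.pkl','rb')); s=pickle.load(open('pics/side0.pkl','rb'))
im=t['image']
hsv=cv2.cvtColor(im,cv2.COLOR_BGR2HSV)
m=((hsv[...,1]<60)).astype(np.uint8)*255
roi=np.zeros_like(m); roi[145:245,155:310]=255; m&=roi
m=cv2.morphologyEx(m,cv2.MORPH_CLOSE,np.ones((9,9)))
c=max(cv2.findContours(m,0,2)[0],key=cv2.contourArea)
r=cv2.minAreaRect(c); b=cv2.boxPoints(r); print(r); 
W=np.array([onz(t,*p,0.01) for p in b]); print(W.round(3)); print([np.linalg.norm(W[i]-W[(i+1)%4]).round(4) for i in range(4)])
a=cv2.resize(im[150:245,160:310],None,fx=5,fy=5,interpolation=2); 
a=cv2.copyMakeBorder(a,0,0,0,0,0)
cv2.imwrite('pics/ctop.png',a)
b=cv2.resize(s['image'][145:315,210:290],None,fx=3.5,fy=3.5,interpolation=2);cv2.imwrite('pics/cside.png',b)
E
```

```text
((232.2728729248047, 194.60723876953125), (28.056825637817383, 138.3751678466797), 64.72228240966797)
[[ 0.473  0.249  0.01 ]
 [ 0.64  -0.116  0.01 ]
 [ 0.564 -0.148  0.01 ]
 [ 0.399  0.214  0.01 ]]
[np.float64(0.4016), np.float64(0.0828), np.float64(0.3983), np.float64(0.0812)]
```

View pics/ctop.png

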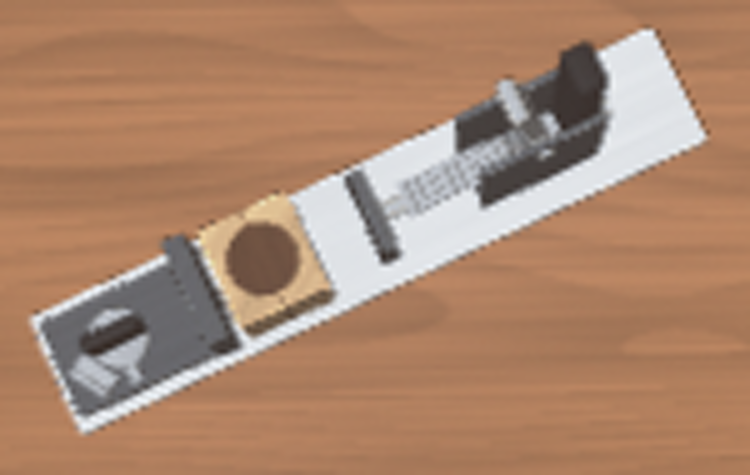

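View pics/cside.png

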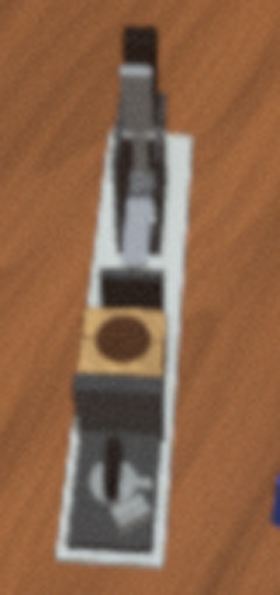

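The crops confirm the choice. In top crop pixels: black post top at (577,65), steel trigger at (512,100), oak block at (265,260), and end jaw with the black lock bar at (113,332), steel disc below it and hood at (95,375).

```bash
cat >> h.py <<'E'
def tri(t,a,s,b):
    c1,r1=ray(t,*a);c2,r2=ray(s,*b)
    k=np.linalg.lstsq(np.c_[r1,-r2],c2-c1,rcond=None)[0]
    p,q=c1+k[0]*r1,c2+k[1]*r2; return (p+q)/2,np.linalg.norm(p-q)
E
python3 - <<'E'
from h import *
t=pickle.load(open('pics/top0.pkl','rb')); s=pickle.load(open('pics/side0.pkl','rb'))
ct=lambda u,v:(160+u/5-.4,150+v/5-.4); cs=lambda u,v:(210+u/3.5-.36,145+v/3.5-.36)
W=np.array([onz(t,*ct(*p),.01) for p in [(30,318),(82,433),(707,135),(652,28)]]);print(W.round(4))
S=np.array([onz(s,*cs(*p),.01) for p in [(57,557),(162,566),(192,134)]]);print('side',S.round(4))
e1=(W[0]+W[1])/2; e0=(W[2]+W[3])/2
print(np.linalg.norm(W[0]-W[1]),np.linalg.norm(W[2]-W[3]),np.linalg.norm(e1-e0))
y=(e1-e0)/np.linalg.norm(e1-e0); x=np.array([y[1],-y[0],0]); mid=(e0+e1)/2; o=mid-0.01*y; o[2]=0
print('o',o.round(4),'x',x.round(4),'y',y.round(4),'yaw(y)',np.arctan2(y[1],y[0]))
np.savez('clamp.npz',o=o,x=x,y=y)
loc=lambda P:(np.array([(P-o)@x,(P-o)@y,P[2]])*1000).round(1)
for n,p,z in [('post',(577,62),.2),('trig',(512,98),.2),('block',(263,258),.076),('bar',(113,330),.074),('plate',(200,290),.084),('hood',(97,375),.041),('disc',(113,342),.04),('jaw',(370,215),.07)]:
    print(n,loc(onz(t,*ct(*p),z)))
for n,p,z in [('post',(141,33),.2),('trig',(137,69),.2),('bar',(115,442),.074),('block',(122,340),.076),('hood',(128,510),.041)]:
    print('side',n,loc(onz(s,*cs(*p),z)))
E
```

```text
[[ 0.4677  0.2439  0.01  ]
 [ 0.4013  0.2135  0.01  ]
 [ 0.5675 -0.1489  0.01  ]
 [ 0.6317 -0.1188  0.01  ]]
side [[ 0.4676  0.243   0.01  ]
 [ 0.4005  0.2142  0.01  ]
 [ 0.5669 -0.1525  0.01  ]]
0.07304428520702917 0.0709420962835396 0.3983815058319498
o [0.5212 0.0383 0.    ] x [0.91   0.4145 0.    ] y [-0.4145  0.91    0.    ] yaw(y) 1.9982345341455539
post [   3.7 -115.4  200. ]
trig [  1.2 -78.2 200. ]
block [ 0.4 71.6 76. ]
bar [  0.  162.3  74. ]
plate [ -2.  109.6  84. ]
hood [-14.2 184.2  41. ]
disc [ -1.  168.6  40. ]
jaw [-2.4  8.5 70. ]
side post [  -1.  -119.2  200. ]
side trig [ -1.  -81.3 200. ]
side bar [ -1.5 151.7  74. ]
side block [ 0.7 70.8 76. ]
side hood [-12.2 185.1  41. ]
```

```bash
cat >> h.py <<'E'
def clamp(): c=np.load('clamp.npz'); return c['o'],c['x'],c['y']
def go(local,yaw):
    """local target TCP in clamp frame (m); tool down with tool y at yaw: shift and turn in tool axes"""
    from station import ctrl
    b=ctrl.get_obs(); o,x,y=clamp(); P=o+local[0]*x+local[1]*y+np.array([0,0,local[2]])
    Rt=R.from_rotvec(b['tool_rot']); g=Rt.as_matrix()
    ty=np.array([np.cos(yaw),np.sin(yaw),0]); tz=np.array([0,0,-1.]); T=R.from_matrix(np.c_[np.cross(ty,tz),ty,tz])
    p=np.array(b['tool_pos']); L=p-o
    print('t',b['t'].round(2),'loc mm',(np.array([L@x,L@y,p[2]])*1e3).round(1),'shift',(g.T@(P-p)).round(4),'turn',(Rt.inv()*T).as_rotvec().round(3),'q',b['q'].round(2),'F',b['contact_force'].round(1),'open',round(float(b['opening']),4),'grip',round(float(b['grip_force']),1))
E
python3 - <<'E'
from h import *
t=pickle.load(open('pics/top0.pkl','rb')); s=pickle.load(open('pics/side0.pkl','rb'))
o,x,y=clamp()
P=lambda a,b,z:o+a*x+b*y+[0,0,z]
for ax in (.155,.160,.165,.17):
  q=[P(sx*.005,ax+sy*.017,z) for sy in(-1,1) for z in(.074,.04) for sx in(-1,1)]
  a=(proj(t,q)-[160-.4,150-.4])*5; b=(proj(s,q)-[210-.36,145-.36])*3.5
  print(ax,'top',a.min(0).round(),a.max(0).round(),'side',b.min(0).round(),b.max(0).round())
def dark(d,b,x0,y0):
  im=d['image'][b[1]:b[3],b[0]:b[2]].max(2); v,u=np.nonzero(im<50); print(u.min()+b[0],u.max()+b[0],v.min()+b[1],v.max()+b[1],len(u))
dark(t,(172,208,194,226),0,0); dark(s,(235,264,255,293),0,0)
q=[P(a*.005,.165+b*.017,z) for b in(-1,1) for z in(.074,.04) for a in(-1,1)]
print(proj(t,q).min(0),proj(t,q).max(0),proj(s,q).min(0),proj(s,q).max(0))
go((0,.165,.23),.4275)
E
```

```text
0.155 top [ 93. 303.] [166. 351.] side [103. 424.] [123. 492.]
0.16 top [ 85. 307.] [158. 355.] side [102. 430.] [123. 499.]
0.165 top [ 76. 311.] [149. 359.] side [101. 437.] [122. 506.]
0.17 top [ 68. 315.] [141. 363.] side [101. 443.] [122. 513.]Traceback (most recent call last):
  File "<stdin>", line 11, in <module>
  File "<stdin>", line 10, in dark
    return umr_minimum(a, axis, None, out, keepdims, initial, where)
ValueError: zero-size array to reduction operation minimum which has no identity
```

```bash
python3 -c "
from h import *
go((0,.163,.23),.4275)"
```

```text
Traceback (most recent call last):
  File "h.py", line 22, in go
    print('t',b['t'].round(2),'loc mm',(np.array([L@x,L@y,p[2]])*1e3).round(1),'shift',(g.T@(P-p)).round(4),'turn',(Rt.inv()*T).as_rotvec().round(3),'q',b['q'].round(2),'F',b['contact_force'].round(1),'open',round(float(b['opening']),4),'grip',round(float(b['grip_force']),1))
              ^^^^^^^^^^^^
AttributeError: 'float' object has no attribute 'round'
```

```bash
sed -i "s/b\['t'\].round(2)/round(float(b['t']),2)/; s/b\['q'\].round/np.array(b['q']).round/; s/b\['contact_force'\].round/np.array(b['contact_force']).round/" h.py; python3 -c "
from h import *
go((0,.163,.23),.4275)"
```

```text
t 0.1 loc mm [-84.1 655.5 230.1] shift [-0.3842 -0.3194  0.0007] turn [-0.002  0.001  0.863] q [ 1.17  0.05  1.61  0.    1.48 -0.12] F [-0.   0.2 -0.4] open 0.0853 grip 0.0
```

```bash
python3 -m jog '[[[-0.038,-0.032,0],[0,0,0.12]],[[-0.076,-0.064,0],[0,0,0.24]],[[-0.114,-0.096,0],[0,0,0.36]],[[-0.152,-0.128,0],[0,0,0.48]],[[-0.19,-0.16,0],[0,0,0.6]]]' 0.5 20; python3 -c "
from h import *
go((0,.163,.23),.4275)"
```

```text
t: 0.6
tool_pos: [0.3118, 0.3923, 0.2308]
tool_rot: [-1.345, -2.839, 0.001]
contact_force: [1.3, 0.5, -0.0]
opening: 0.0426
grip_force: 0.0
t 0.6 loc mm [-43.8 408.9 230.8] shift [-0.2489 -0.0204  0.0008] turn [-0.     0.     0.258] q [ 0.75 -0.25  1.9  -0.    1.5   0.06] F [ 1.3  0.5 -0. ] open 0.0426 grip 0.0
```

```bash
python3 -m jog '[[[-0.048,-0.004,0],[0,0,0.1]],[[-0.096,-0.008,0],[0,0,0.2]],[[-0.144,-0.012,0],[0,0,0.258]],[[-0.192,-0.016,0],[0,0,0.258]],[[-0.24,-0.02,0],[0,0,0.258]]]'; python3 -m jog '[[[0,0,0],[0,0,0]],[[0,0,0],[0,0,0]]]'; python3 -c "
from h import *
go((0,.163,.12),.4275)"
```

```text
t: 1.1
tool_pos: [0.4493, 0.1944, 0.231]
tool_rot: [-1.694, -2.646, -0.0]
contact_force: [1.1, -0.2, 0.1]
opening: 0.0427
grip_force: 0.0
t: 1.3
tool_pos: [0.4489, 0.1955, 0.2308]
tool_rot: [-1.697, -2.643, 0.001]
contact_force: [0.1, 0.7, 0.1]
opening: 0.0428
grip_force: 0.0
t 1.3 loc mm [ -0.7 173.  230.8] shift [-0.01    0.0008  0.1108] turn [-0.001 -0.001  0.002] q [ 0.26 -0.28  1.92  0.    1.5  -0.17] F [0.1 0.7 0.1] open 0.0428 grip 0.0
```

```bash
python3 -m jog '[[[-0.005,0.001,0.04],[0,0,0]],[[-0.01,0.001,0.08],[0,0,0]],[[-0.01,0.001,0.11],[0,0,0]],[[-0.01,0.001,0.14],[0,0,0]],[[-0.01,0.001,0.14],[0,0,0]]]'; python3 - <<'E'
from h import *
from station import optics
go((0,.163,.055),.4275)
a=[]
for n,b,f in(("top",(150,180,250,245),5),("side",(200,210,300,315),4)):
    d=optics.get_image(n); a.append(cv2.resize(d['image'][b[1]:b[3],b[0]:b[2]],None,fx=4,fy=4,interpolation=2))
h=max(i.shape[0] for i in a)
cv2.imwrite('pics/a1.png',np.hstack([cv2.copyMakeBorder(i,0,h-i.shape[0],0,0,0) for i in a])[:, :800])
E
```

```text
t: 1.8
tool_pos: [0.4491, 0.188, 0.0862]
tool_rot: [-1.687, -2.642, 0.011]
contact_force: [-1.1, -0.4, -0.4]
opening: 0.0425
grip_force: 0.0
t 1.8 loc mm [ -3.5 166.1  86.2] shift [-0.0032  0.0038  0.0312] turn [-0.01  -0.002  0.007] q [ 0.24 -0.14  2.05  0.    1.24 -0.19] F [-1.1 -0.4 -0.4] open 0.0425 grip 0.0
```

View pics/a1.png

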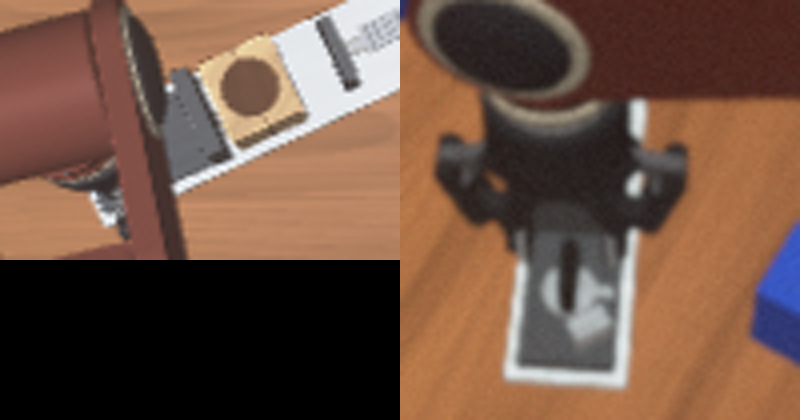

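The picture (right half, side view) shows the bar at (570,270) lying between the finger tips at (515,240) and (612,240), so I can go down.

```bash
python3 -m jog '[[[0,0,0],[0,0,0]],[[0,0,0],[0,0,0]]]' >/dev/null; python3 -c "
from h import *
go((0,.163,.055),.4275)"
```

```text
t 2.1 loc mm [  2.2 163.9  93.6] shift [-0.0008 -0.0023  0.0386] turn [0.004 0.001 0.005] q [ 0.24 -0.14  2.04  0.    1.24 -0.19] F [ 0.1 -0.3  1. ] open 0.0428 grip 0.0
```

```bash
python3 -m jog '[[[0,0,0.012],[0,0,0]],[[0,-0.001,0.024],[0,0,0]],[[0,-0.001,0.036],[0,0,0]],[[0,-0.001,0.036],[0,0,0]],[[0,-0.001,0.036],[0,0,0]]]'; python3 -c "
from h import *
go((0,.163,.055),.4275)";  python3 -m jog '[[[0,0,0],[0,0,0]],[[0,0,0],[0,0,0]],[[0,0,0],[0,0,0]],[[0,0,0],[0,0,0]],[[0,0,0],[0,0,0]]]' 0 40; python3 -c "
from h import *
go((0,.163,.055),.4275)"
```

```text
t: 2.6
tool_pos: [0.4523, 0.187, 0.0543]
tool_rot: [-1.693, -2.645, 0.002]
contact_force: [0.5, 0.6, -0.0]
opening: 0.043
grip_force: 0.0
t 2.6 loc mm [ -1.1 163.8  54.3] shift [-0.0008  0.0011 -0.0007] turn [-0.002 -0.     0.004] q [ 0.24 -0.09  2.07 -0.    1.17 -0.19] F [ 0.5  0.6 -0. ] open 0.043 grip 0.0
t: 3.1
tool_pos: [0.4535, 0.1873, 0.056]
tool_rot: [1.693, 2.645, 0.002]
contact_force: [-0.4, -0.5, 2.6]
opening: 0.0089
grip_force: 44.3
t 3.1 loc mm [  0.2 163.7  56. ] shift [-0.0007 -0.0002  0.001 ] turn [0.001 0.    0.004] q [ 0.24 -0.09  2.06  0.    1.17 -0.19] F [-0.4 -0.5  2.6] open 0.0089 grip 44.3
```

Gripped. Push down 8 mm.

```bash
python3 -m jog '[[[0,0,0.003],[0,0,0]],[[0,0,0.006],[0,0,0]],[[0,0,0.008],[0,0,0]],[[0,0,0.008],[0,0,0]],[[0,0,0.008],[0,0,0]]]';  python3 -c "
from h import *
go((0,.163,.055),.4275)"
```

```text
t: 3.6
tool_pos: [0.4537, 0.1874, 0.0483]
tool_rot: [1.693, 2.645, 0.001]
contact_force: [-1.7, 0.4, 7.6]
opening: 0.0094
grip_force: 45.1
t 3.6 loc mm [  0.3 163.6  48.3] shift [-0.0006 -0.0003 -0.0067] turn [0.001 0.    0.004] q [ 0.24 -0.08  2.07 -0.    1.15 -0.19] F [-1.7  0.4  7.6] open 0.0094 grip 45.1
```

```bash
python3 -m jog '[[[0,0,0.0005],[0,0,0.12]],[[0,0,0.0005],[0,0,0.24]],[[0,0,0.0005],[0,0,0.36]],[[0,0,0.0005],[0,0,0.48]],[[0,0,0.0005],[0,0,0.6]]]';  python3 -c "
from h import *
go((0,.163,.055),.4275)"
```

```text
t: 4.1
tool_pos: [0.4534, 0.1874, 0.0479]
tool_rot: [2.404, 2.022, 0.001]
contact_force: [-3.0, -0.2, 9.0]
opening: 0.0088
grip_force: 45.3
t 4.1 loc mm [1.000e-01 1.637e+02 4.790e+01] shift [-0.0007  0.0003 -0.0071] turn [ 0.   0.  -0.6] q [ 0.24 -0.08  2.07 -0.    1.15  0.41] F [-3.  -0.2  9. ] open 0.0088 grip 45.3
```

```bash
python3 -m jog '[[[0,0,0],[0,0,0.14]],[[0,0,0],[0,0,0.28]],[[0,0,0],[0,0,0.42]],[[0,0,0],[0,0,0.56]],[[0,0,0],[0,0,0.7]]]';  python3 -m jog '[[[0,0,0],[0,0,0.02]],[[0,0,0],[0,0,0.02]]]';python3 -c "
from h import *
from station import ctrl
go((0,.163,.055),.4275);print(ctrl.get_obs()['wrist_torque'])"
```

```text
t: 4.6
tool_pos: [0.4532, 0.1875, 0.0479]
tool_rot: [-2.952, -1.073, 0.0]
contact_force: [-3.0, -0.0, 10.3]
opening: 0.0087
grip_force: 45.4
t: 4.8
tool_pos: [0.4532, 0.1875, 0.0479]
tool_rot: [-2.96, -1.053, 0.0]
contact_force: [-3.8, -0.1, 9.7]
opening: 0.0088
grip_force: 45.4
t 4.8 loc mm [ -0.  163.9  47.9] shift [-0.0002  0.0009 -0.0071] turn [-0.    -0.    -1.315] q [ 0.24 -0.08  2.07  0.    1.15  1.13] F [-3.8 -0.1  9.7] open 0.0088 grip 45.4
[-0.01649618  0.71286262  0.17887613]
```

```bash
python3 -m jog '[[[0,0,0],[0,0,0]],[[0,0,0],[0,0,0]],[[0,0,0],[0,0,0]]]' 0.3;  python3 -m jog '[[[0,0,-0.02],[0,0,0]],[[0,0,-0.06],[0,0,0]],[[0,0,-0.1],[0,0,0]],[[0,0,-0.15],[0,0,0]],[[0,0,-0.2],[0,0,0]]]'; python3 -m jog '[[[0,0,-0.025],[0,0,0]],[[0,0,-0.025],[0,0,0]]]' 1; python3 -c "
from h import *
go((0,-.0975,.268),-1.144)"
```

```text
t: 5.1
tool_pos: [0.4524, 0.187, 0.046]
tool_rot: [-2.96, -1.052, 0.002]
contact_force: [0.0, -0.6, 0.0]
opening: 0.0257
grip_force: 0.0
t: 5.6
tool_pos: [0.4522, 0.187, 0.2476]
tool_rot: [-2.96, -1.052, 0.003]
contact_force: [1.2, -0.4, 0.4]
opening: 0.0255
grip_force: 0.0
t: 5.8
tool_pos: [0.4551, 0.1877, 0.2773]
tool_rot: [2.959, 1.052, 0.015]
contact_force: [0.4, 0.5, 0.9]
opening: 0.0541
grip_force: 0.0
t 5.8 loc mm [  1.8 163.3 277.3] shift [-0.0677  0.2519  0.0097] turn [ 0.003 -0.009  0.256] q [ 0.24 -0.3   1.86 -0.    1.57  1.13] F [0.4 0.5 0.9] open 0.0541 grip 0.0
```

```bash
python3 -m jog '[[[-0.013,0.049,0],[0,0,0.06]],[[-0.026,0.098,0],[0,0,0.12]],[[-0.039,0.147,0],[0,0,0.18]],[[-0.052,0.196,0],[0,0,0.24]],[[-0.065,0.245,0],[0,0,0.255]]]' 1 20; python3 -m jog '[[[0,0,0],[0,0,0]],[[0,0,0],[0,0,0]],[[0,0,0],[0,0,0]]]'; python3 - <<'E'
from h import *
from station import optics
go((0,-.1005,.158),-1.144)
d=optics.get_image('side');s=d
cv2.imwrite('pics/a2.png',cv2.resize(d['image'][100:310,190:310],None,fx=2.8,fy=2.8,interpolation=2))
E
```

```text
t: 6.3
tool_pos: [0.5554, -0.0425, 0.2695]
tool_rot: [-3.069, -0.664, 0.004]
contact_force: [0.9, 1.0, 0.2]
opening: 0.0853
grip_force: 0.0
t: 6.6
tool_pos: [0.555, -0.0399, 0.2704]
tool_rot: [-3.069, -0.668, 0.003]
contact_force: [0.8, -0.6, 0.5]
opening: 0.0853
grip_force: 0.0
t 6.6 loc mm [ -1.7 -85.2 270.4] shift [0.0019 0.0154 0.1124] turn [-0.002  0.002  0.002] q [-0.21 -0.13  1.73  0.    1.55  0.94] F [ 0.8 -0.6  0.5] open 0.0853 grip 0.0
```

View pics/a2.png

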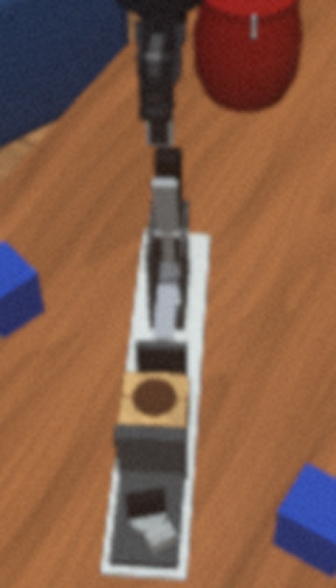

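The lock bar at (147,505) is turned and stays in, and the gripper hangs over the post and trigger at (165,165). I'll lower it around both.

```bash
python3 -m jog '[[[0.001,0.0155,0],[0,0,0]],[[0.001,0.0155,0.02],[0,0,0]],[[0.001,0.0155,0.05],[0,0,0]],[[0.001,0.0155,0.08],[0,0,0]],[[0.001,0.0155,0.112],[0,0,0]]]'; python3 -m jog '[[[0,0,0],[0,0,0]],[[0,0,0],[0,0,0]],[[0,0,0],[0,0,0]]]'; python3 -c "
from h import *
go((0,-.1005,.158),-1.144)"
```

```text
t: 7.15
tool_pos: [0.5636, -0.0543, 0.1594]
tool_rot: [3.068, 0.669, 0.003]
contact_force: [0.6, -0.6, -0.4]
opening: 0.0855
grip_force: 0.0
t: 7.45
tool_pos: [0.5645, -0.0546, 0.1624]
tool_rot: [3.068, 0.667, 0.006]
contact_force: [0.5, -0.8, 0.2]
opening: 0.0854
grip_force: 0.0
t 7.45 loc mm [   0.9 -102.5  162.4] shift [-0.0009 -0.0021  0.0044] turn [ 0.002 -0.003  0.001] q [-0.23 -0.03  1.82 -0.    1.35  0.91] F [ 0.5 -0.8  0.2] open 0.0854 grip 0.0
```

```bash
python3 -m jog '[[[0,0.003,0.003],[0,0,0]],[[0,0.003,0.003],[0,0,0]],[[0,0.003,0.003],[0,0,0]]]' 0.5; python3 -c "
from h import *
go((0,-.1055,.158),-1.144)";python3 -m jog '[[[0,0,0],[0,0,0]],[[0,0,0],[0,0,0]],[[0,0,0],[0,0,0]]]' 0.36; python3 -c "
from h import *
go((0,-.1055,.158),-1.144)"
```

```text
t: 7.75
tool_pos: [0.5652, -0.0577, 0.1583]
tool_rot: [3.068, 0.667, 0.003]
contact_force: [4.8, -18.3, -3.8]
opening: 0.0447
grip_force: 11.1
t 7.75 loc mm [   0.2 -105.6  158.3] shift [-0.0002 -0.0001  0.0003] turn [ 0.003 -0.002  0.001] q [-0.23 -0.03  1.82 -0.    1.35  0.91] F [  4.8 -18.3  -3.8] open 0.0447 grip 11.1
t: 8.05
tool_pos: [0.5671, -0.0619, 0.1592]
tool_rot: [3.06, 0.662, 0.009]
contact_force: [7.4, -13.9, 0.6]
opening: 0.0355
grip_force: 20.7
t 8.05 loc mm [   0.3 -110.2  159.2] shift [-0.0003 -0.0048  0.0012] turn [ 0.012 -0.003 -0.   ] q [-0.24 -0.03  1.82 -0.01  1.34  0.91] F [  7.4 -13.9   0.6] open 0.0355 grip 20.7
```

```bash
python3 -m jog '[[[0,0.002,0],[0,0,0]],[[0,0.004,0],[0,0,0]],[[0,0.004,0],[0,0,0]],[[0,0.004,0],[0,0,0]]]' 0.3; cat >> h.py <<'E'
def jaw():
    from station import optics
    o,x,y=clamp()
    for n in('side','top'):
        d=optics.get_image(n); ys=np.arange(-.03,.06,.002)
        for a in (-.015,0.015):
            px=proj(d,[o+a*x+b*y+[0,0,.07] for b in ys]).round().astype(int)
            print(n,a,' '.join(f"{int(b*1000)}:{d['image'][v,u].max()}" for b,(u,v) in zip(ys,px)))
E
python3 -c "
from h import *
go((0,-.1095,.158),-1.144);jaw()"
```

```text
t: 8.45
tool_pos: [0.5671, -0.062, 0.1594]
tool_rot: [3.068, 0.665, 0.004]
contact_force: [-1.6, -2.3, 7.5]
opening: 0.0353
grip_force: 22.0
t 8.45 loc mm [   0.2 -110.3  159.4] shift [-0.0002 -0.0008  0.0014] turn [ 0.003 -0.002  0.   ] q [-0.24 -0.02  1.81 -0.    1.35  0.91] F [-1.6 -2.3  7.5] open 0.0353 grip 22.0
side -0.015 -30:92 -27:88 -25:88 -23:84 -21:84 -19:84 -17:84 -15:86 -13:130 -11:130 -9:194 -7:194 -5:221 -3:227 -1:227 0:229 2:229 4:227 6:217 8:211 10:174 12:117 14:117 16:87 18:87 20:73 22:54 24:54 26:51 28:51 30:51 32:48 34:48 36:74 38:132 40:132 42:181 44:202 46:202 48:196 50:171 52:171 54:138 56:119 58:119
side 0.015 -30:134 -27:197 -25:198 -23:198 -21:210 -19:210 -17:216 -15:218 -13:218 -11:219 -9:219 -7:228 -5:227 -3:227 -1:228 0:228 2:228 4:221 6:221 8:197 10:197 12:146 14:99 16:99 18:75 20:75 22:60 24:53 26:53 28:44 30:46 32:46 34:58 36:58 38:91 40:163 42:163 44:197 46:197 48:197 50:170 52:123 54:123 56:97 58:106
top -0.015 -30:123 -27:121 -25:121 -23:118 -21:118 -19:113 -17:102 -15:102 -13:123 -11:140 -9:140 -7:147 -5:146 -3:144 -1:144 0:143 2:142 4:141 6:141 8:140 10:138 12:126 14:130 16:113 18:95 20:95 22:136 24:230 26:230 28:238 30:238 32:238 34:238 36:238 38:238 40:238 42:238 44:198 46:205 48:212 50:221 52:225 54:222 56:228 58:175
top 0.015 -30:137 -27:137 -25:139 -23:139 -21:139 -19:142 -17:142 -15:143 -13:147 -11:147 -9:158 -7:226 -5:191 -3:233 -1:238 0:238 2:238 4:237 6:238 8:237 10:163 12:133 14:116 16:116 18:116 20:84 22:220 24:220 26:237 28:237 30:237 32:237 34:237 36:237 38:237 40:237 42:237 44:202 46:190 48:219 50:224 52:222 54:225 56:217 58:137
```

```bash
python3 -m jog '[[[0,0,0],[0,0,0]],[[0,0,0],[0,0,0]],[[0,0,0],[0,0,0]],[[0,0,0],[0,0,0]],[[0,0,0],[0,0,0]]]' 0.98;python3 -m jog '[[[0,0,0],[0,0,0]],[[0,0,0],[0,0,0]],[[0,0,0],[0,0,0]],[[0,0,0],[0,0,0]],[[0,0,0],[0,0,0]]]' 0.3; python3 -c "
from h import *
go((0,-.1095,.158),-1.144);jaw()" | grep -v side
```

```text
t: 9.05
tool_pos: [0.5658, -0.0607, 0.1565]
tool_rot: [-3.07, -0.667, 0.001]
contact_force: [-0.2, -0.1, -0.5]
opening: 0.0839
grip_force: 0.0
t: 9.55
tool_pos: [0.5668, -0.0619, 0.158]
tool_rot: [3.068, 0.665, 0.003]
contact_force: [1.9, -4.8, 3.5]
opening: 0.0352
grip_force: 21.5
t 9.55 loc mm [  -0.  -110.2  158. ] shift [ 0.     -0.0007 -0.0001] turn [ 0.003 -0.001  0.   ] q [-0.24 -0.02  1.81 -0.    1.35  0.91] F [ 1.9 -4.8  3.5] open 0.0352 grip 21.5
top -0.015 -30:124 -27:122 -25:122 -23:118 -21:118 -19:113 -17:96 -15:96 -13:122 -11:139 -9:139 -7:148 -5:147 -3:144 -1:144 0:143 2:142 4:141 6:140 8:140 10:141 12:177 14:159 16:228 18:239 20:239 22:198 24:130 26:130 28:114 30:96 32:96 34:185 36:234 38:234 40:238 42:238 44:198 46:205 48:211 50:221 52:226 54:222 56:228 58:175
top 0.015 -30:137 -27:137 -25:139 -23:139 -21:140 -19:142 -17:142 -15:143 -13:146 -11:146 -9:163 -7:227 -5:226 -3:238 -1:238 0:238 2:238 4:237 6:238 8:237 10:237 12:238 14:237 16:237 18:237 20:237 22:161 24:161 26:116 28:116 30:117 32:85 34:85 36:221 38:237 40:237 42:237 44:202 46:189 48:219 50:225 52:222 54:226 56:217 58:137
```

```bash
python3 -m jog '[[[0,0,0],[0,0,0]],[[0,0,0],[0,0,0]],[[0,0,0],[0,0,0]],[[0,0,0],[0,0,0]],[[0,0,0],[0,0,0]]]' 0.98;python3 -m jog '[[[0,0,0],[0,0,0]],[[0,0,0],[0,0,0]],[[0,0,0],[0,0,0]],[[0,0,0],[0,0,0]],[[0,0,0],[0,0,0]]]' 0.3; python3 -c "
from h import *
go((0,-.1095,.158),-1.144);jaw()" | grep -v side
```

```text
t: 10.15
tool_pos: [0.5658, -0.0606, 0.1566]
tool_rot: [-3.07, -0.667, 0.001]
contact_force: [-0.3, 0.5, 0.1]
opening: 0.0837
grip_force: 0.0
t: 10.65
tool_pos: [0.5669, -0.0619, 0.158]
tool_rot: [3.068, 0.665, 0.003]
contact_force: [1.2, -5.0, 3.8]
opening: 0.0348
grip_force: 21.5
t 10.65 loc mm [   0.  -110.2  158. ] shift [-0.     -0.0007 -0.    ] turn [ 0.003 -0.001  0.   ] q [-0.24 -0.02  1.81 -0.    1.35  0.91] F [ 1.2 -5.   3.8] open 0.0348 grip 21.5
top -0.015 -30:123 -27:122 -25:122 -23:118 -21:118 -19:113 -17:96 -15:96 -13:121 -11:139 -9:139 -7:147 -5:146 -3:144 -1:144 0:143 2:142 4:141 6:141 8:140 10:140 12:174 14:158 16:227 18:237 20:237 22:238 24:238 26:238 28:238 30:238 32:238 34:160 36:110 38:110 40:114 42:114 44:95 46:97 48:187 50:217 52:223 54:220 56:225 58:215
top 0.015 -30:136 -27:136 -25:139 -23:139 -21:140 -19:142 -17:142 -15:142 -13:147 -11:147 -9:164 -7:227 -5:227 -3:238 -1:237 0:238 2:238 4:237 6:238 8:238 10:237 12:238 14:238 16:237 18:237 20:237 22:237 24:237 26:237 28:237 30:237 32:192 34:192 36:130 38:116 40:116 42:116 44:84 46:74 48:196 50:221 52:221 54:224 56:228 58:171
```

```bash
python3 -m jog '[[[0,0,0],[0,0,0]],[[0,0,0],[0,0,0]],[[0,-0.003,0],[0,0,0]],[[0,-0.006,0],[0,0,0]],[[0,-0.006,0],[0,0,0]]]' 0.98;python3 -m jog '[[[0,0,0],[0,0,0]],[[0,0,0],[0,0,0]],[[0,0,0],[0,0,0]],[[0,0,0],[0,0,0]],[[0,0,0],[0,0,0]]]' 0.45; python3 -c "
from h import *
go((0,-.1035,.158),-1.144);jaw()" | grep -v side
```

```text
t: 11.25
tool_pos: [0.5631, -0.0547, 0.1565]
tool_rot: [-3.069, -0.668, 0.001]
contact_force: [0.1, -0.3, -0.2]
opening: 0.0838
grip_force: 0.0
t: 11.75
tool_pos: [0.5654, -0.0593, 0.1582]
tool_rot: [3.062, 0.663, 0.006]
contact_force: [5.5, -13.2, -0.6]
opening: 0.0417
grip_force: 25.0
t 11.75 loc mm [  -0.2 -107.1  158.2] shift [ 0.0002 -0.0036  0.0002] turn [ 0.009 -0.002 -0.   ] q [-0.23 -0.03  1.82 -0.01  1.34  0.91] F [  5.5 -13.2  -0.6] open 0.0417 grip 25.0
top -0.015 -30:132 -27:136 -25:136 -23:126 -21:126 -19:125 -17:116 -15:116 -13:116 -11:90 -9:90 -7:133 -5:148 -3:140 -1:147 0:147 2:145 4:145 6:144 8:142 10:142 12:142 14:140 16:142 18:198 20:198 22:227 24:236 26:236 28:238 30:238 32:238 34:238 36:188 38:188 40:106 42:106 44:112 46:115 48:94 50:78 52:202 54:217 56:221 58:226
top 0.015 -30:132 -27:132 -25:137 -23:137 -21:136 -19:137 -17:137 -15:138 -13:140 -11:140 -9:141 -7:142 -5:144 -3:162 -1:227 0:226 2:238 4:237 6:238 8:237 10:237 12:237 14:237 16:237 18:237 20:237 22:236 24:236 26:237 28:237 30:237 32:237 34:237 36:237 38:164 40:164 42:115 44:114 46:117 48:96 50:105 52:179 54:219 56:225 58:221
```

```bash
python3 -m jog '[[[0,0.001,0],[0,0,0]],[[0,0.002,0],[0,0,0]],[[0,0.003,0],[0,0,0]],[[0,0.0035,0],[0,0,0]],[[0,0.0035,0],[0,0,0]]]' 0.3;python3 -m jog '[[[0,0,0],[0,0,0]],[[0,0,0],[0,0,0]],[[0,0,0],[0,0,0]],[[0,0,0],[0,0,0]],[[0,0,0],[0,0,0]]]'; python3 - <<'E'
from h import *
from station import optics
go((0,-.107,.158),-1.144);jaw()
a=[]
for n,b in(("top",(150,150,310,245)),("side",(200,130,290,315))):
    d=optics.get_image(n); a.append(cv2.resize(d['image'][b[1]:b[3],b[0]:b[2]],None,fx=3.1,fy=3.1,interpolation=2))
h=max(i.shape[0] for i in a)
cv2.imwrite('pics/a3.png',np.hstack([cv2.copyMakeBorder(i,0,h-i.shape[0],0,0,0) for i in a])[:, :800])
E
```

```text
t: 12.35
tool_pos: [0.5654, -0.0593, 0.1582]
tool_rot: [3.068, 0.666, 0.001]
contact_force: [-1.7, -2.5, 6.0]
opening: 0.0409
grip_force: 20.6
t: 12.85
tool_pos: [0.5654, -0.0593, 0.1582]
tool_rot: [3.068, 0.666, 0.001]
contact_force: [-1.3, -2.8, 5.3]
opening: 0.0415
grip_force: 20.8
t 12.85 loc mm [  -0.3 -107.2  158.2] shift [ 0.0003 -0.0002  0.0002] turn [ 0.002 -0.     0.001] q [-0.23 -0.03  1.82 -0.    1.35  0.91] F [-1.3 -2.8  5.3] open 0.0415 grip 20.8
side -0.015 -30:95 -27:91 -25:91 -23:88 -21:88 -19:82 -17:82 -15:89 -13:129 -11:129 -9:192 -7:192 -5:220 -3:225 -1:225 0:227 2:227 4:227 6:227 8:224 10:219 12:219 14:219 16:226 18:226 20:226 22:227 24:227 26:227 28:225 30:225 32:227 34:227 36:216 38:179 40:179 42:142 44:176 46:176 48:202 50:206 52:206 54:195 56:168 58:168
side 0.015 -30:133 -27:197 -25:198 -23:198 -21:210 -19:210 -17:215 -15:218 -13:218 -11:224 -9:224 -7:228 -5:228 -3:228 -1:229 0:226 2:227 4:227 6:227 8:228 10:228 12:227 14:227 16:227 18:227 20:227 22:227 24:225 26:225 28:227 30:225 32:225 34:217 36:217 38:185 40:135 42:135 44:135 46:173 48:173 50:197 52:183 54:183 56:152 58:147
top -0.015 -30:128 -27:129 -25:129 -23:122 -21:122 -19:118 -17:114 -15:114 -13:96 -11:100 -9:100 -7:140 -5:148 -3:147 -1:145 0:145 2:143 4:143 6:143 8:141 10:141 12:141 14:139 16:157 18:226 20:226 22:238 24:236 26:236 28:238 30:238 32:238 34:238 36:189 38:189 40:107 42:107 44:113 46:113 48:95 50:79 52:202 54:217 56:221 58:226
top 0.015 -30:137 -27:137 -25:137 -23:137 -21:138 -19:139 -17:139 -15:141 -13:143 -11:143 -9:143 -7:162 -5:152 -3:186 -1:233 0:234 2:238 4:237 6:238 8:237 10:237 12:238 14:237 16:237 18:237 20:237 22:237 24:237 26:237 28:237 30:237 32:237 34:237 36:237 38:165 40:165 42:115 44:115 46:116 48:96 50:105 52:179 54:219 56:225 58:222
```

View pics/a3.png

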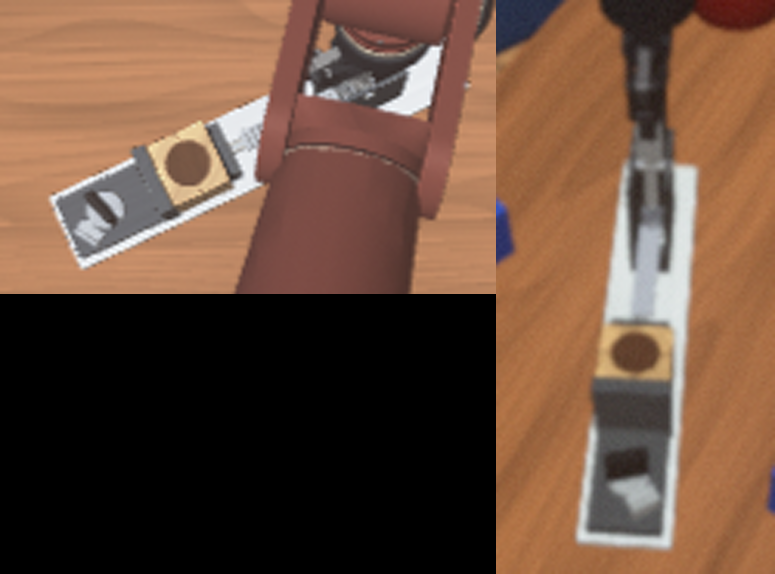

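The oak block (188,163 in the top half) sits tight between the moving jaw (230,150) and the end jaw (150,170). The lock bar is turned. The trigger stalls at an opening of 41.5 mm (35 mm is fully home) with about 21 N of grip and almost no net force on the tool, so I'm handing the job in.

```bash
python3 -c "
from station import job
print(job.finish_job())"
```

```text
the job is handed in; nothing more can be done
None
```

I handed the job in with the lock screw pushed in and turned about 1.3 rad, and the oak block clamped against the end jaw; the trigger is still squeezed at about 21 N, which should put about 17 N on the block (worked out, not measured), and the hand-in returned no verdict.

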